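Index the vial turntable by one notch

ROBOT

A 7-joint arm with a two-finger parallel gripper is mounted at the origin on a cart in front of the work surface, level with it; the furniture and walls round the work are solid. World frame = base frame: x ahead of the robot, y to its left, z up, the work surface at z = 0. Lengths are in m, angles in rad, forces in N, time in s.
With the tool pointing down it reaches from about 0.35 to 0.9 m from the base axis. Payload 7.2 kg.
Tool frame: the origin (TCP) lies midway between the tips of the shut fingers; the grasp point (between the pads) lies 19 mm behind it (r.tcp_to_grasp is the distance from the TCP to the grasp point, in m); y points along the fingers, z is the direction in which the jaws open and shut, and the axes are right-handed (so a half turn about y gives the same grasp; the last joint's range is limited). The gripper opens to 88 mm and grips with 3 to 60 N. Pads are 20 mm wide; open, the fingers measure 115 mm over their backs; the gripper's body (75 mm by 178 mm) begins 61 mm behind the grasp point.
Start: joints at [1.085, 0.411, -0.013, 1.596, 0.006, 1.134, -0.082], TCP at [0.254, -0.571, 0.19] pointing down, gripper open.
Joint ranges: [-2.95, 2.95], [-0.29, 1.99], [-1.47, 1.44], [0.14, 2.54], [-1.03, 4.17], [0.13, 1.85], [-2.86, 2.86]. Speed limits (rad/s): [2.39, 2.39, 3.01, 3.01, 3.14, 3.14, 3.14].

INTERFACE

Orientations are given as a rotation vector (axis times angle).
In Python, from rig import r, get_image, calibration, cut_out, spot_point gives the robot as it stands.
- The arm moves only by the shell command python3 -m inch 'ROWS' [FORCE]. ROWS is JSON, a list of rows, each a list of 7 numbers: the opening, from -1 (shut) to 1 (fully open), so that 0 is half open, then the shift along the tool's x, y, z in m, then the turn, a rotation vector about the tool's x, y, z in rad. A call has 1 to 5 rows; each row shifts and turns the commanded pose from where the row before left it, along the tool's axes as they then stand; what a row does not reach is not made up. A row lasts 1/10 s, in which the tool goes at most 50 mm and 8.59 degrees, less where a joint would pass 70% of its speed; a pose out of reach is approached as far as the arm can. A call with a gripper value outside its range is refused whole. The fingers move at their own pace and stop on an object; FORCE is the grip in N (left out, the last holds). Time passes only in rows, so rows that do not move let the fingers close. It gives the time, the measured TCP pose, the force and the opening at its end, in the units of the state.
- r.state(): the state, without advancing time (a new reading comes with each control period).
- get_image(name): name is "scene" or "top"; returns the picture (400x640x3 uint8, red, green, blue); there is no depth.
- calibration(name): a dict with "fx", "fy", "cx", "cy" (pixels), "extrinsics" (4x4, takes a point from camera to world coordinates). Camera axes: x right, y down, z forward; pixel columns grow to the right and rows downward; lengths in m; the calibration is good to about 2 mm. A picture is of the moment at which its call begins. calibration takes no time and is no camera call.
- r.sign_off(): hands the job in, once; it reports no verdict.
Trained networks look in the newest picture that a camera, given by its name, has taken for a name from the list of things; names that differ only in an ending like _2 or _b are one class to them, and where a whole thing is asked for, a point or a joint stands for the part that bears it (a point fixed in the world has none). Each returns a list of dicts, best first, with "p" (0 to 1); they miss things now and then, are a little off and sometimes report something else, mostly with a low value. They report only what shows in the picture. A call takes as long as a camera call.
- cut_out(camera, target): "pixels" (400x640 bool, what is visible of it) and "box" ([centre column, centre row, width, height] in pixels, round what is visible of it).
- spot_point(camera, target): "position" ([column, row] in pixels: a listed point, or the origin of a listed thing).
The state is a dict: "t": time; "joint_pos": joint angles; "joint_vel": joint speeds; "joint_torque": joint torques, N m; "eef_pos": TCP position; "ee_rot": TCP orientation; "wrist_force": force on the tool from outside, world axes, zero at the start; "wrist_torque": the same for the moment, N m; "gripper_width": opening from 0.0 (shut) to 1.0 (fully open).
Only numpy, scipy, OpenCV 4.12 (cv2) and the standard library are available. Lean on these libraries where they do the work, as an engineer would, in place of code of your own. Each camera call takes 0.05 s, during which the arm holds its last target.

TASK

Bring the red-capped vial under the sampling probe: press the orange indexing plunger down with the fingertips and, keeping it pressed, push it round to the next notch on the side that brings the red-capped vial to the probe, then let it spring fully up so that the turntable is locked there. Do not grip or lift anything, do not touch the vials, and leave the other things on the bench where they are.

Things in the scene. Friction and masses are not known exactly. Their poses are not given: they have to be found in the camera images.
- axis_top (a point): Point on the upright axis of the vial turntable, 66 mm above the bench. The rig has a fixed grey round foot (188 mm diameter), a fixed steel plate with eight notches 45 degrees apart, and above it the turning aluminium disc (124 mm diameter, top at 54 mm) with seven grey cups (32 mm diameter, 16 mm high) 43 mm from the axis, 45 degrees apart; the plunger takes the eighth place.
- plunger_dish (a point): Floor centre of the dish in the orange plunger's round cap, 108 mm above the bench when up, 80 mm from the turntable's axis; it goes round with the turntable. Cap 54 mm diameter, dish 46 mm across, rim 4 mm high; z up. Fingertips pressed into the dish drag it sideways with about 1 N once it is unlocked. A toe on its stem locks the table in a notch of the fixed plate while the plunger is up.
- plunger (a joint): Travel of the plunger in m, pressed straight down: 0 fully up (locked), unlocked from about 0.009, stop at 0.014; best kept near 0.011 while turning. Spring: 3 N at the start, 6 N at the stop. Released within 3 mm of a notch it snaps up and centres itself; released between notches it stays down under the plate.
- turntable (a joint): Angle of the turntable in rad: 0 at the notch where it starts, positive anticlockwise seen from above; the next notches are at +0.785 and -0.785. It stays where it is left (light friction). The tall equipment behind the rig begins 0.55 m ahead of the robot's base axis: keep the hand clear of it.
- probe_tip (a point): Tip of the thin steel sampling needle under the black arm of the fixed probe post, 110 mm above the bench and 43 mm from the turntable's axis, on the side away from the plunger's starting place. The post and arm reach 138 mm above the bench.
- vial_red_mid (a point): Centre of the red-capped amber vial (23 mm diameter, 46 mm high, loose in its cup, top 103 mm above the bench). It starts one notch (45 degrees) from the probe, on either side; z up along the vial.
- vial_blue_mid (a point): Centre of the blue-capped amber vial of the same size, one notch from the probe on the other side.
- vial_white_mid (a point): Centre of the white-capped amber vial of the same size, under the probe at the start.
- wash_bottle: Bystander: white wash bottle with red cap, 65x95x182 mm, origin at its underside.
- screwdriver: Bystander: red-handled screwdriver, 187 mm long, lying; origin at its underside.
- ptfe_tape: Bystander: white tape roll, 56 mm diameter, 14 mm high; origin at its underside.
- septa_tin: Bystander: round tin, 49 mm diameter, 20 mm high; origin at its underside.
- union_1: Bystander: brass tube union, 43 mm long, 14 mm thick, lying; origin at its underside.

How it is judged:
On the way, in this order (a step that is already met when the one before it is completed fails the run):
1. the plunger is pressed in, clear of its notch, with the turntable still at its starting notch (value of joint plunger above 0.007 m and value of joint turntable between -0.15 and 0.15 rad), for 0.02 s.
2. with the plunger still down, the red-capped vial has come most of the way to the probe (horizontal distance between vial_red_mid and probe_tip below 0.012 m and value of joint plunger above 0.004 m), for 0.02 s.
At the end, for the whole second after the job is handed in: The red-capped vial stands under the probe (within 6 mm, seen from above), the plunger has sprung up (within 3 mm of fully up) so that the turntable is locked and at rest, and all three vials stand upright in their cups (horizontal distance between vial_red_mid and probe_tip below 0.006 m and value of joint plunger below 0.003 m and velocity of joint turntable between -0.05 and 0.05 rad/s and angle between each of vial_red_mid, vial_blue_mid, vial_white_mid's own z axis and vertical below 0.15 rad and height (world z) of vial_red_mid between 0.074 and 0.086 m and horizontal distance between each of vial_red_mid, vial_blue_mid, vial_white_mid and axis_top below 0.049 m and height (world z) of vial_blue_mid between 0.074 and 0.086 m and height (world z) of vial_white_mid between 0.074 and 0.086 m); the robot touches nothing.
It fails at once if a vial is touched by the robot (contact force between any of the fingers, the arm and vial_red above 0.5 N or contact force between any of the fingers, the arm and vial_blue above 0.5 N or contact force between any of the fingers, the arm and vial_white above 0.5 N).
It fails at once if a vial is lifted out of its cup (height (world z) of any of vial_red_mid, vial_blue_mid, vial_white_mid above 0.095 m).
It fails at once if the plunger's cap is taken between the finger pads instead of being pressed from above (horizontal distance between the grasp point and plunger_dish below 0.02 m and z of the grasp point in the frame of plunger_dish below 0.006 m).
It fails at once if the turntable is turned nearly half a notch the wrong way, or well past the next notch (horizontal distance between vial_red_mid and probe_tip above 0.046 m).
It fails at once if a bystander is shifted by more than 20 mm (distance of any of wash_bottle, screwdriver, ptfe_tape, septa_tin, union_1 from where it was at the start of the episode above 0.02 m).
It also fails if it takes over 38 s, if anything falls off the work surface, if the arm or the gripper's body presses on something with over 40 N, if the wrist force passes 120 N, or if a joint passes its speed limit or range.

## Working session

There is one attempt and no reset: what is moved stays moved. The work goes in short steps, Python scripts to look and compute and a shell command to move; the robot and the scene stay as the last step left them, time stands still between calls to the robot, and variables do not carry over. Pictures are saved under pics/ and viewed, and the job is handed in when it is done.

```bash
mkdir -p pics; ls; python3 - <<'E'
from rig import r,get_image,calibration,cut_out,spot_point
import cv2,numpy as np
for n in("scene","top"):
    im=get_image(n); cv2.imwrite(f"pics/{n}0.png",im[:,:,::-1])
    c=calibration(n); print(n,{k:np.round(v,4).tolist() for k,v in c.items()})
    for t in("axis_top","plunger_dish","probe_tip","vial_red_mid","vial_blue_mid","vial_white_mid"):
        d=spot_point(n,t); print(t,[(np.round(x["position"],1).tolist(),round(x["p"],2)) for x in d[:2]])
s=r.state(); print(s, r.tcp_to_grasp)
E
```

```text
pics
scene {'fx': 361.6894, 'fy': 361.6894, 'cx': 324.9024, 'cy': 204.667, 'extrinsics': [[-0.6859, -0.2927, 0.6663, -0.107], [-0.7277, 0.2657, -0.6324, 0.4676], [0.008, -0.9185, -0.3952, 0.4414], [0.0, 0.0, 0.0, 1.0]]}
axis_top [([264.8, 252.2], 0.58)]
plunger_dish [([276.2, 217.3], 0.63), ([399.1, 214.0], 0.51)]
probe_tip [([254.0, 241.1], 0.56)]
vial_red_mid [([244.2, 250.9], 0.45)]
vial_blue_mid [([275.1, 258.7], 0.68)]
vial_white_mid [([258.8, 256.9], 0.48)]
top {'fx': 379.7435, 'fy': 379.7435, 'cx': 316.2842, 'cy': 199.5434, 'extrinsics': [[-0.0101, -0.9983, 0.0578, 0.3953], [-0.9999, 0.01, -0.0017, -0.0765], [0.0011, -0.0578, -0.9983, 0.9622], [0.0, 0.0, 0.0, 1.0]]}
axis_top [([230.6, 206.0], 0.83), ([361.9, 208.4], 0.4)]
plunger_dish [([256.5, 187.9], 0.57), ([209.2, 204.9], 0.42)]
probe_tip [([209.6, 218.7], 0.82), ([230.4, 207.7], 0.17)]
vial_red_mid [([212.6, 205.0], 0.43)]
vial_blue_mid [([230.2, 223.4], 0.45)]
vial_white_mid [([353.9, 228.3], 0.38), ([213.4, 218.8], 0.37)]
{'t': 0.7, 'joint_pos': array([ 1.08478752,  0.41107666, -0.01271987,  1.59617355,  0.00560606,
        1.13429628, -0.08220765]), 'joint_vel': array([ 1.00234855e-03, -1.00620929e-04,  6.69460567e-05,  5.27972980e-05,
       -1.55931778e-05,  1.09208589e-03,  5.86726155e-04]), 'joint_torque': array([-1.32588055e-03, -5.87558734e+01,  6.40200097e-01, -2.91330171e+01,
       -5.37268852e-02,  1.03352821e-02,  3.19356855e-05]), 'eef_pos': array([ 0.25360871, -0.57125834,  0.18957878]), 'ee_rot': array([-0.4220909 ,  1.99095343, -1.99111174]), 'wrist_force': array([0.66304869, 0.28735059, 0.52281436]), 'wrist_torque': array([-0.00287832,  0.03512099, -0.00464121]), 'gripper_width': 1.0010300278095694} 0.0187
```

View pics/scene0.png

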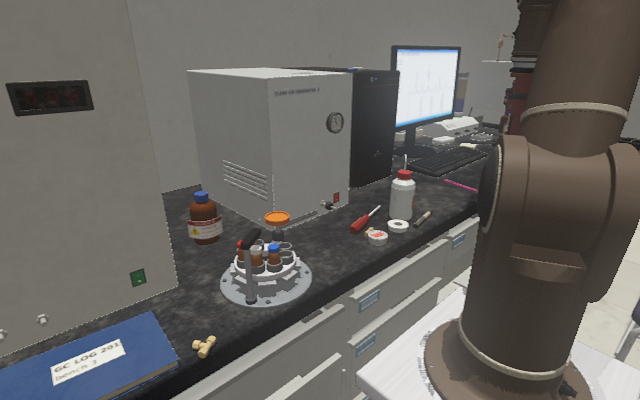

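View pics/top0.png

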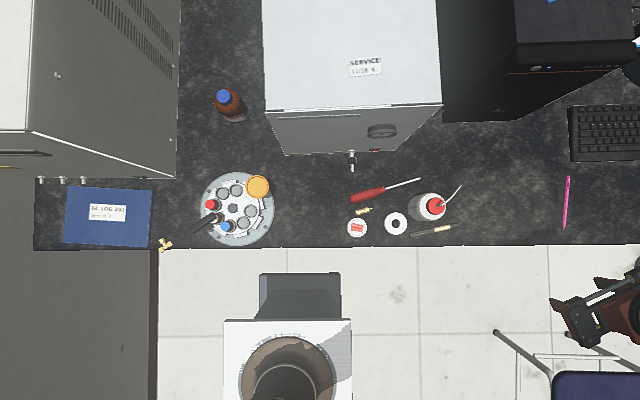

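```bash
python3 - <<'E'
import cv2
a=cv2.imread("pics/top0.png")[140:270,150:330]; cv2.imwrite("pics/top0c.png",cv2.resize(a,None,fx=4.4,fy=4.4,interpolation=cv2.INTER_CUBIC))
a=cv2.imread("pics/scene0.png")[160:340,180:400]; cv2.imwrite("pics/scene0c.png",cv2.resize(a,None,fx=3.3,fy=3.3,interpolation=cv2.INTER_CUBIC))
E
```

```text
(no output)
```

View pics/top0c.png

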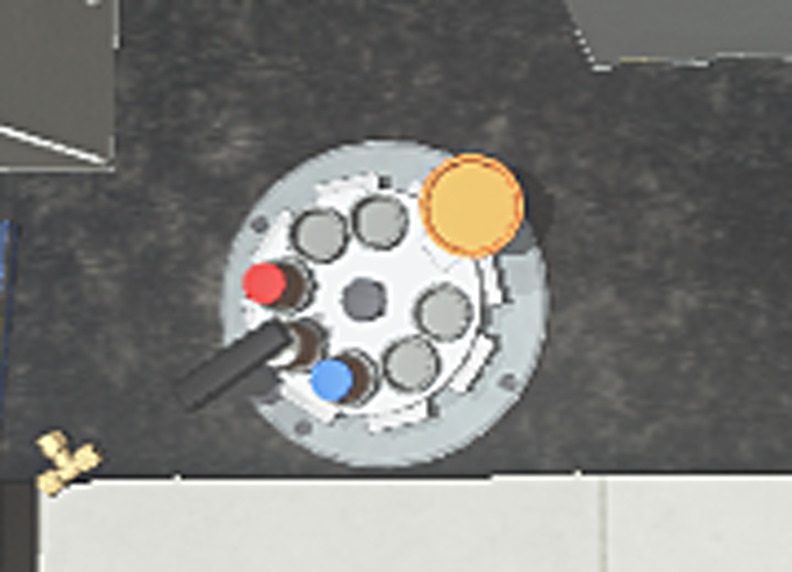

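View pics/scene0c.png

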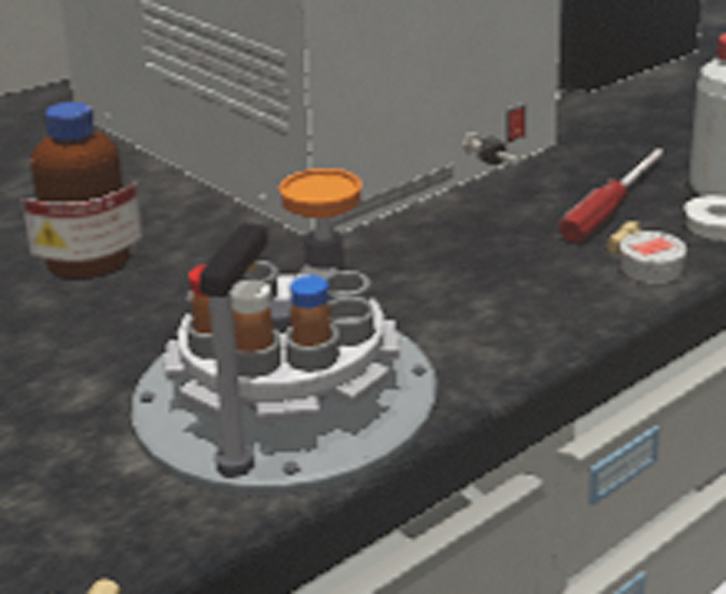

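The orange cap is at about (257,187) in the top view, the axis at (231,206), red at (210,205), the probe at lower left and blue at (226,226). In the top picture up is +x and left is +y. Red therefore has to go anticlockwise, so the turntable angle is positive. Next I'll measure the positions precisely.

```bash
cat > h.py <<'E'
from rig import r,get_image,calibration,cut_out,spot_point
import cv2,numpy as np
from scipy.spatial.transform import Rotation as R
def ray(n,uv,z):
    c=calibration(n);E=np.array(c["extrinsics"])
    d=E[:3,:3]@np.array([(uv[0]-c["cx"])/c["fx"],(uv[1]-c["cy"])/c["fy"],1]);o=E[:3,3]
    return o+d*(z-o[2])/d[2]
def proj(n,p):
    c=calibration(n);E=np.array(c["extrinsics"]);q=E[:3,:3].T@(np.array(p)-E[:3,3])
    return np.array([c["fx"]*q[0]/q[2]+c["cx"],c["fy"]*q[1]/q[2]+c["cy"]])
def orange(n,im,box):
    h=cv2.cvtColor(im,cv2.COLOR_RGB2HSV);m=((h[...,0]>8)&(h[...,0]<24)&(h[...,1]>130)&(h[...,2]>120)).astype(np.uint8)
    k=np.zeros_like(m);x0,x1,y0,y1=box;k[y0:y1,x0:x1]=m[y0:y1,x0:x1]
    _,l,s,c=cv2.connectedComponentsWithStats(k);i=1+s[1:,4].argmax();return l==i,s[i],c[i]
E
python3 - <<'E'
from h import *
t=cv2.imread("pics/top0.png")[:,:,::-1].copy();s=cv2.imread("pics/scene0.png")[:,:,::-1].copy()
m,st,c=orange("top",t,(235,290,165,215));print(st,c,ray("top",c,.111))
m,st,c=orange("scene",s,(250,310,200,240));print(st,c,[ray("scene",c,z).round(4) for z in(.106,.11)])
for p,z in(((230.6,206.),.066),((232.2,208.2),.062)): print("axis",ray("top",p,z))
# foot ellipse in crop: x 223..548,y 140..467
print("foot",ray("top",(150+385.5/4.4,140+303.5/4.4),.01))
for n,u,z in(("red",(150+266/4.4,140+284/4.4),.103),("blue",(150+332/4.4,140+380/4.4),.103),("probe",(209.6,218.7),.11)):print(n,ray("top",u,z))
print("sc axis",ray("scene",(264.8,252.2),.066),ray("scene",(254,241.1),.11))
print(R.from_rotvec(r.state()["ee_rot"]).as_matrix().round(3))
E
```

```text
[245 175  24  23 385] [257.21298701 186.01818182] [0.47636838 0.05460992 0.111     ]
[265 211  24  12 225] [276.58666667 216.18222222] [array([0.483 , 0.0525, 0.106 ]), array([0.4759, 0.0574, 0.11  ])]
axis [0.43392074 0.12441794 0.066     ]
axis [0.42883511 0.12150695 0.062     ]
foot [0.42868654 0.11937024 0.01      ]
red [0.43607839 0.16172838 0.103     ]
blue [0.38645319 0.12759249 0.103     ]
probe [0.40401565 0.16150949 0.11      ]
sc axis [0.43131671 0.12177822 0.066     ] [0.41531487 0.15406654 0.11      ]
[[-0.914  0.     0.406]
 [-0.406 -0.    -0.914]
 [-0.    -1.     0.   ]]
```

```bash
python3 - <<'E'
from h import *
# grey box: base-front corners in scene: left-bottom corner about (300,230)?; top view
for p in((283,155),(442,150)): print(ray("top",p,0))
for p in((300,229),(350,208),(207,190)): print("sc",ray("scene",p,0))
for z in(.2,.3,.35,.4):print(z,ray("top",(266,110),z),ray("scene",(271,81),z))
E
python3 -m inch '[[-1,0,-0.03,0,0,0.14,0],[-1,0,-0.04,0,0,0.14,0],[-1,0,-0.03,0,0,0.139,0],[-1,0,0,-0.02,0,0,0],[-1,0,0,-0.02,0,0,0]]' 20
```

```text
[0.56584412 0.00574896 0.        ]
[ 0.57473266 -0.40104393  0.        ]
sc [ 0.56226117 -0.07681836  0.        ]
sc [ 5.67435435e-01 -2.77362262e-01 -5.55111512e-17]
sc [ 9.96724086e-01 -2.92758776e-02 -5.55111512e-17]
0.2 [0.62323554 0.02282582 0.2       ] [ 2.43833048 -1.33398485  0.2       ]
0.3 [0.59333152 0.009789   0.3       ] [ 1.38384091 -0.58762118  0.3       ]
0.35 [0.5783795 0.0032706 0.35     ] [ 0.85659612 -0.21443934  0.35      ]
0.4 [ 0.56342749 -0.00324781  0.4       ] [0.32935134 0.15874249 0.4       ]
t: 1.2
eef_pos: [0.2538, -0.5314, 0.2905]
ee_rot: [-0.003, -2.219, 2.223]
wrist_force: [0.8, -0.1, -0.8]
gripper_width: 0.586
```

```bash
python3 -m inch '[[-1,-0.017,0,-0.045,0,0,0],[-1,-0.017,0,-0.045,0,0,0],[-1,-0.017,0,-0.045,0,0,0],[-1,-0.017,0,-0.045,0,0,0],[-1,-0.017,0,-0.045,0,0,0]]'; python3 -m inch '[[-1,-0.017,0,-0.045,0,0,0],[-1,-0.017,0,-0.045,0,0,0],[-1,-0.017,0,-0.045,0,0,0],[-1,-0.017,0,-0.045,0,0,0],[-1,-0.017,0,-0.045,0,0,0]]'
```

```text
t: 1.7
eef_pos: [0.3392, -0.3045, 0.2899]
ee_rot: [-0.002, -2.22, 2.222]
wrist_force: [0.2, -0.1, 0.4]
gripper_width: 0.126
t: 2.2
eef_pos: [0.4245, -0.0796, 0.29]
ee_rot: [-0.003, -2.221, 2.222]
wrist_force: [0.4, -0.4, -0.9]
gripper_width: 0.01
```

```bash
python3 -m inch '[[-1,-0.017,0,-0.045,0,0,0],[-1,-0.017,0,-0.045,0,0,0],[-1,-0.017,0,-0.045,0,0,0],[-1,0,0,0,0,0,0],[-1,0,0,0,0,0,0]]'
```

```text
t: 2.7
eef_pos: [0.4752, 0.0542, 0.2893]
ee_rot: [-0.002, 2.221, -2.221]
wrist_force: [-1.0, 0.0, 0.3]
gripper_width: 0.002
```

```bash
python3 -m inch '[[-1,0,0.045,0,0,0,0],[-1,0,0.045,0,0,0,0],[-1,0,0.04,0,0,0,0],[-1,0,0.03,0,0,0,0],[-1,0,0,0,0,0,0]]'; python3 - <<'E'
from h import *
print(r.state()["eef_pos"])
s=get_image("scene");cv2.imwrite("pics/s1.png",cv2.resize(s[130:310,180:400,::-1],None,fx=3.3,fy=3.3,interpolation=cv2.INTER_CUBIC))
t=get_image("top");cv2.imwrite("pics/t1.png",cv2.resize(t[120:270,150:330,::-1],None,fx=3.8,fy=3.8,interpolation=cv2.INTER_CUBIC))
E
```

```text
t: 3.2
eef_pos: [0.4723, 0.0509, 0.1263]
ee_rot: [0.004, -2.215, 2.218]
wrist_force: [-0.4, 0.2, 0.0]
gripper_width: 0.006
[0.47230756 0.05089878 0.12630402]
```

View pics/s1.png

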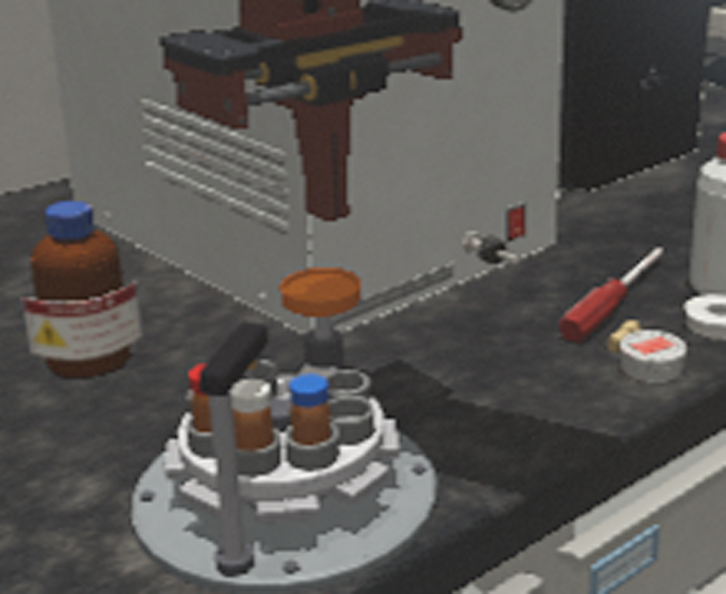

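View pics/t1.png

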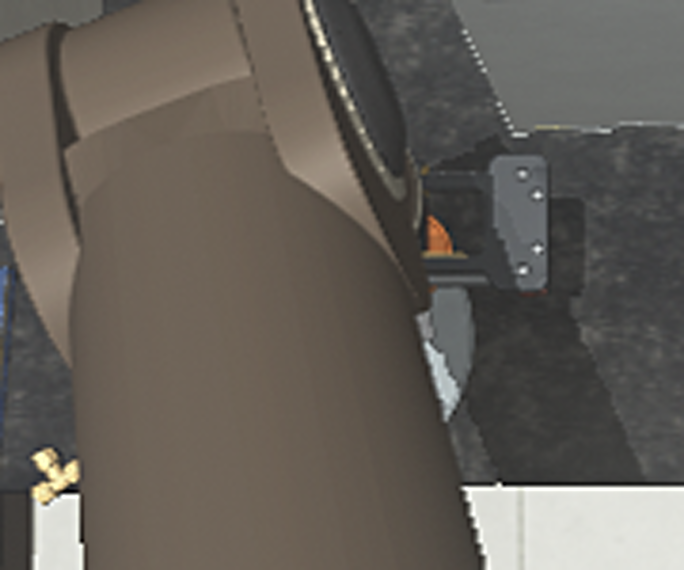

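The fingertips are just above the cap (tip at about (327,213), cap centre at (320,287) in the crop), roughly 4 mm off in x and y. I'll correct that and go down in small steps.

```bash
python3 -m inch '[[-1,-0.004,0,-0.004,0,0,0],[-1,0,0.008,0,0,0,0],[-1,0,0,0,0,0,0],[-1,0,0,0,0,0,0]]'; python3 - <<'E'
from h import *
p=r.state()["eef_pos"];print(p,proj("scene",p))
s=get_image("scene");cv2.imwrite("pics/s2.png",cv2.resize(s[180:280,210:330,::-1],None,fx=6,fy=6,interpolation=cv2.INTER_CUBIC))
E
```

```text
t: 3.7
eef_pos: [0.4794, 0.0575, 0.1218]
ee_rot: [-0.001, -2.221, 2.221]
wrist_force: [-0.0, 0.7, 1.1]
gripper_width: 0.006
[0.47940756 0.05746573 0.12182209] [275.36647871 210.68972024]
```

View pics/s2.png

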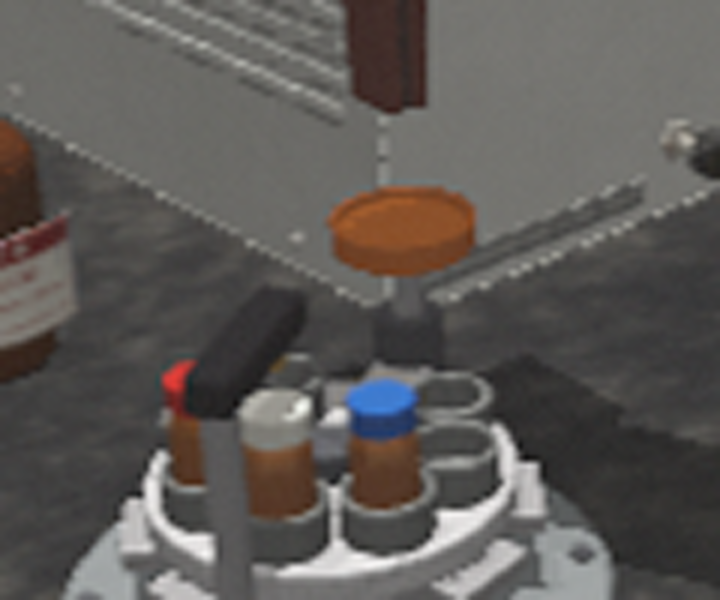

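```bash
python3 -m inch '[[-1,0,0,0,0,0,0],[-1,0,0,0,0,0,0],[-1,0,0,0,0,0,0]]'; python3 - <<'E'
from h import *
p=r.state()["eef_pos"];print(p,proj("scene",p))
s=get_image("scene");cv2.imwrite("pics/s3.png",cv2.resize(s[130:280,210:390,::-1],None,fx=4,fy=4,interpolation=cv2.INTER_CUBIC))
print(r.state()["eef_pos"])
p=r.state()["eef_pos"]
for dz in (0,.0187,.0797): print(proj("scene",p+[0,0,dz]))
for q in ((.476,.055,.108),(.476,.055,.112)):print(proj("scene",q))
E
```

```text
t: 4.05
eef_pos: [0.4794, 0.0575, 0.1216]
ee_rot: [-0.002, -2.221, 2.221]
wrist_force: [0.7, 0.1, -0.2]
gripper_width: 0.006
[0.47937892 0.05748427 0.12162754] [275.37155574 210.77881773]
[0.47936023 0.05745925 0.12159802]
[275.38685848 210.79078186]
[274.98162619 202.77061105]
[273.60384428 175.50218633]
[277.52954314 216.69074991]
[277.44837588 215.01028203]
```

View pics/s3.png

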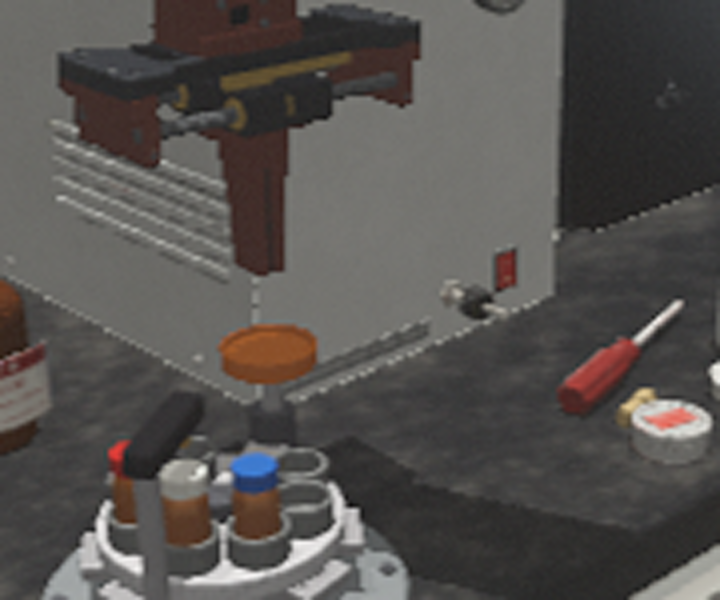

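```bash
python3 - <<'E'
import cv2
a=cv2.imread("pics/t1.png");cv2.imwrite("pics/t1b.png",cv2.resize(a[120:330,380:600],None,fx=2.7,fy=2.7))
E
```

```text
(no output)
```

View pics/t1b.png

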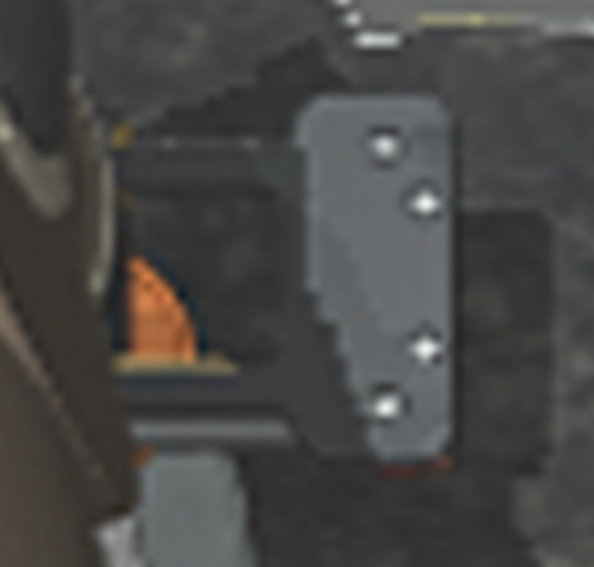

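```bash
python3 -m inch '[[-1,0.003,0.004,0.003,0,0,0],[-1,0,0.003,0,0,0,0],[-1,0,0.002,0,0,0,0],[-1,0,0,0,0,0,0]]'; python3 - <<'E'
from h import *
p=r.state()["eef_pos"];print(p,r.state()["wrist_force"])
s=get_image("scene");cv2.imwrite("pics/s4.png",cv2.resize(s[180:280,210:330,::-1],None,fx=6,fy=6,interpolation=cv2.INTER_CUBIC))
E
```

```text
t: 4.5
eef_pos: [0.4761, 0.0544, 0.1121]
ee_rot: [-0.001, -2.22, 2.221]
wrist_force: [0.2, -0.4, 1.1]
gripper_width: 0.003
[0.4761057  0.05440808 0.11212212] [ 0.16138325 -0.43583565  1.13418869]
```

View pics/s4.png

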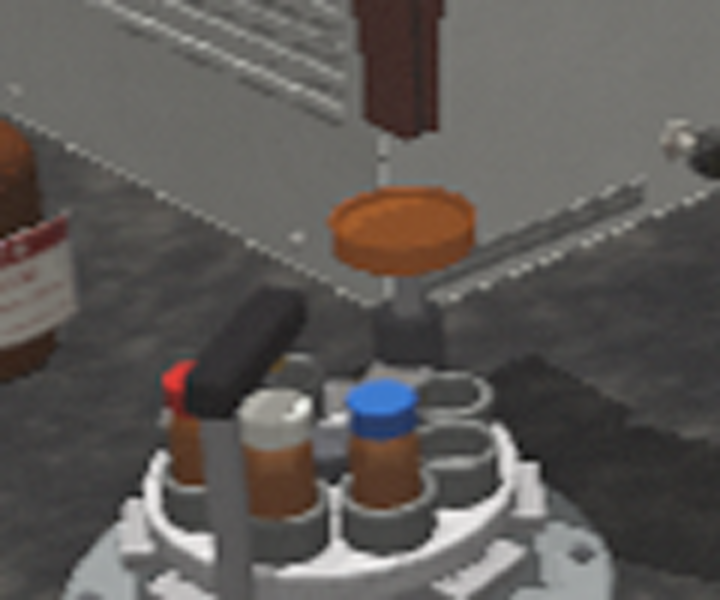

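The picture shows the tips about 14 px (roughly 28 mm) above the dish, at (277,202) against (277,216). The reading says only 4 mm. They agree in column, so I'll go down in small steps and rely on force and pictures.

```bash
python3 -m inch '[[-1,0,0.004,0,0,0,0],[-1,0,0.004,0,0,0,0],[-1,0,0.003,0,0,0,0],[-1,0,0,0,0,0,0]]'; python3 - <<'E'
from h import *
p=r.state()["eef_pos"];print(p,r.state()["wrist_force"])
s=get_image("scene");cv2.imwrite("pics/s5.png",cv2.resize(s[160:280,210:330,::-1],None,fx=5,fy=5,interpolation=cv2.INTER_CUBIC))
t=get_image("top");cv2.imwrite("pics/t5.png",cv2.resize(t[140:230,230:330,::-1],None,fx=6,fy=6,interpolation=cv2.INTER_CUBIC))
E
```

```text
t: 4.95
eef_pos: [0.4759, 0.0544, 0.101]
ee_rot: [-0.0, -2.22, 2.22]
wrist_force: [0.4, 0.1, -0.3]
gripper_width: 0.005
[0.47594174 0.05443739 0.10096734] [ 0.41014659  0.09922955 -0.26604539]
```

View pics/s5.png

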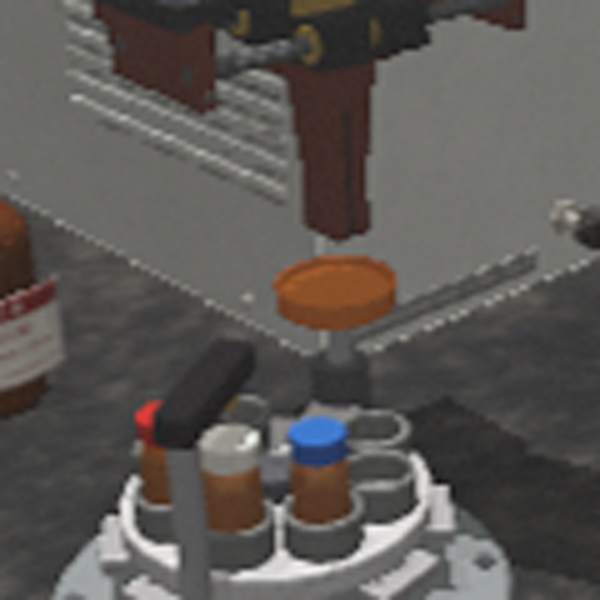

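View pics/t5.png

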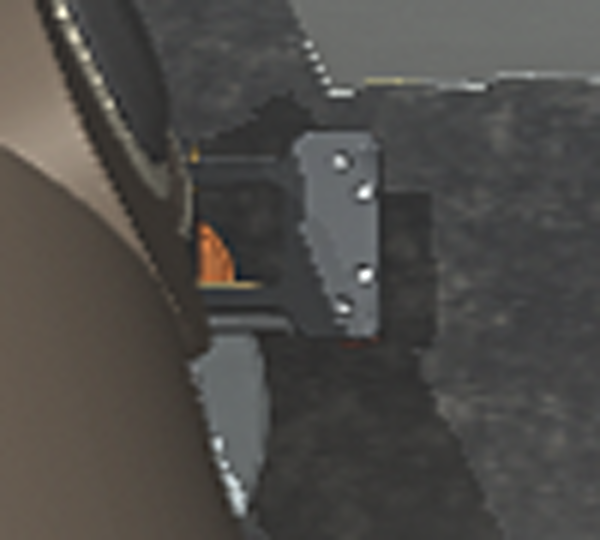

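```bash
python3 -m inch '[[-1,0,0.004,0,0,0,0],[-1,0,0.003,0,0,0,0],[-1,0,0.002,0,0,0,0],[-1,0,0,0,0,0,0]]'; python3 - <<'E'
from h import *
p=r.state()["eef_pos"];print(p,r.state()["wrist_force"])
s=get_image("scene");cv2.imwrite("pics/s6.png",cv2.resize(s[180:260,230:330,::-1],None,fx=7,fy=7,interpolation=cv2.INTER_CUBIC))
E
```

```text
t: 5.45
eef_pos: [0.4761, 0.0545, 0.0922]
ee_rot: [-0.001, -2.221, 2.221]
wrist_force: [0.2, -0.5, -0.7]
gripper_width: 0.002
[0.47605867 0.05447265 0.09215717] [ 0.17761546 -0.46093943 -0.71688823]
```

View pics/s6.png

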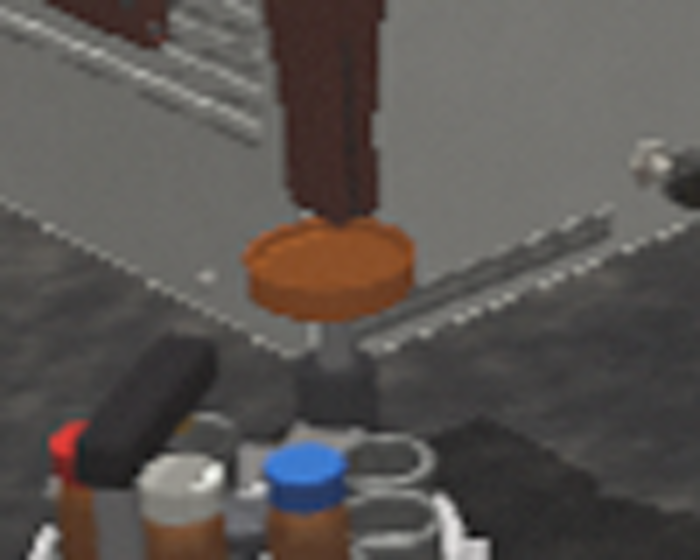

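```bash
python3 -m inch '[[-1,0,0.003,0,0,0,0],[-1,0,0.003,0,0,0,0],[-1,0,0.002,0,0,0,0],[-1,0,0,0,0,0,0]]'; python3 - <<'E'
from h import *
p=r.state()["eef_pos"];print(p,r.state()["wrist_force"])
s=get_image("scene");cv2.imwrite("pics/s7.png",cv2.resize(s[180:260,230:330,::-1],None,fx=7,fy=7,interpolation=cv2.INTER_CUBIC))
E
```

```text
t: 5.9
eef_pos: [0.4761, 0.0545, 0.0842]
ee_rot: [-0.001, -2.221, 2.221]
wrist_force: [0.1, 0.6, 1.0]
gripper_width: 0.004
[0.47608387 0.05448235 0.08418491] [0.12069753 0.59895095 1.01529855]
```

View pics/s7.png

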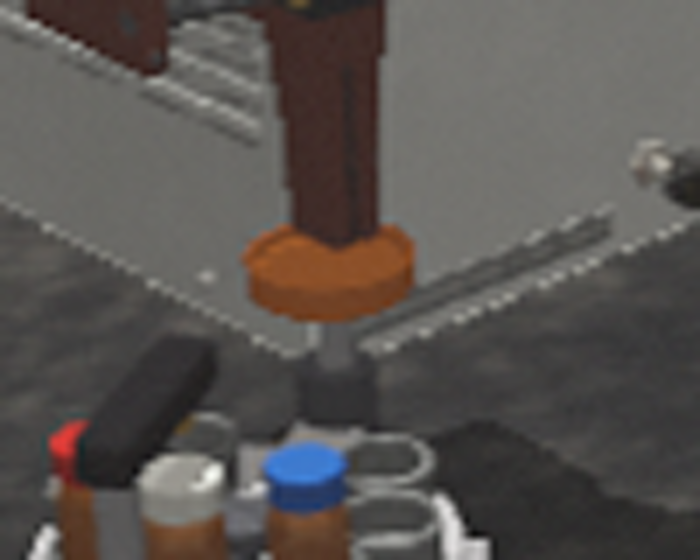

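```bash
for i in 1; do python3 -m inch '[[-1,0,0.002,0,0,0,0],[-1,0,0,0,0,0,0]]'; python3 -m inch '[[-1,0,0.002,0,0,0,0],[-1,0,0,0,0,0,0]]'; python3 -m inch '[[-1,0,0.002,0,0,0,0],[-1,0,0,0,0,0,0]]'; done; python3 - <<'E'
from h import *
s=get_image("scene");cv2.imwrite("pics/s8.png",cv2.resize(s[180:260,230:330,::-1],None,fx=7,fy=7,interpolation=cv2.INTER_CUBIC))
E
```

```text
t: 6.15
eef_pos: [0.4762, 0.0545, 0.0824]
ee_rot: [-0.001, -2.221, 2.221]
wrist_force: [0.2, 0.1, -0.1]
gripper_width: 0.001
t: 6.35
eef_pos: [0.4762, 0.0544, 0.0803]
ee_rot: [-0.001, -2.221, 2.221]
wrist_force: [0.3, 0.0, -0.5]
gripper_width: 0.003
t: 6.55
eef_pos: [0.4762, 0.0544, 0.0783]
ee_rot: [-0.001, -2.221, 2.221]
wrist_force: [0.2, 0.3, 0.6]
gripper_width: 0.005
```

View pics/s8.png

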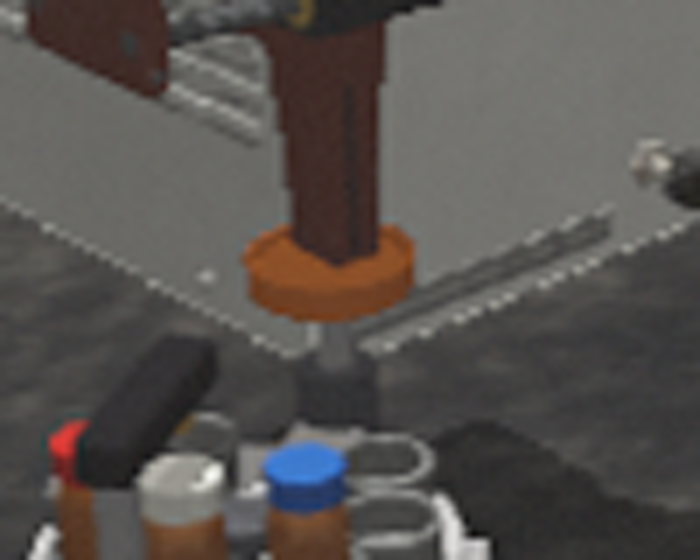

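```bash
python3 -m inch '[[-1,0,0.002,0,0,0,0],[-1,0,0,0,0,0,0]]'; python3 -m inch '[[-1,0,0.002,0,0,0,0],[-1,0,0,0,0,0,0]]'; python3 -m inch '[[-1,0,0.002,0,0,0,0],[-1,0,0,0,0,0,0]]'; python3 - <<'E'
from h import *
print([np.round(r.state()["wrist_force"],1) for i in range(3)])
s=get_image("scene");cv2.imwrite("pics/s9.png",cv2.resize(s[180:260,230:330,::-1],None,fx=7,fy=7,interpolation=cv2.INTER_CUBIC))
E
```

```text
t: 6.8
eef_pos: [0.4762, 0.0545, 0.0763]
ee_rot: [-0.001, -2.221, 2.221]
wrist_force: [-1.0, 0.5, 0.3]
gripper_width: 0.004
t: 7.0
eef_pos: [0.4765, 0.0545, 0.0745]
ee_rot: [-0.002, -2.221, 2.221]
wrist_force: [-1.4, 0.2, 2.3]
gripper_width: 0.007
t: 7.2
eef_pos: [0.4765, 0.0545, 0.0725]
ee_rot: [-0.002, -2.221, 2.221]
wrist_force: [0.3, 0.1, 2.3]
gripper_width: 0.006
[array([0.3, 0.1, 2.3]), array([0.3, 0.1, 2.3]), array([0.3, 0.1, 2.3])]
```

View pics/s9.png

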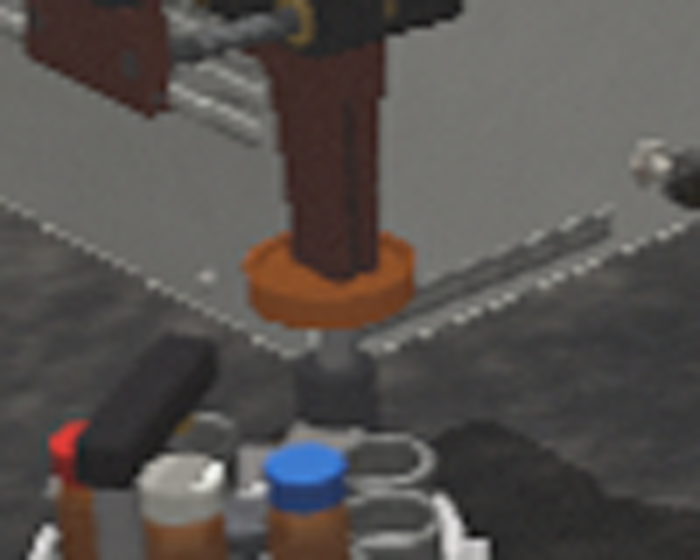

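The tips touch down at a reading of about z=0.0755, well centred in the dish. The cap has dropped about 2.5 mm and the force is about 2.3 N. I'll press on to about 11 mm.

```bash
python3 -m inch '[[-1,0,0.003,0,0,0,0],[-1,0,0.003,0,0,0,0],[-1,0,0.002,0,0,0,0],[-1,0,0,0,0,0,0]]'; python3 - <<'E'
from h import *
s=get_image("scene");cv2.imwrite("pics/s10.png",cv2.resize(s[180:260,230:330,::-1],None,fx=7,fy=7,interpolation=cv2.INTER_CUBIC))
for i in range(4): get_image("scene");print(r.state()["wrist_force"].round(1),r.state()["eef_pos"].round(4))
E
```

```text
t: 7.65
eef_pos: [0.4765, 0.0545, 0.0643]
ee_rot: [-0.001, -2.221, 2.221]
wrist_force: [0.0, -0.2, 5.0]
gripper_width: 0.005
[0.6 0.2 3.9] [0.4765 0.0545 0.0646]
[ 0.7 -0.4  5.3] [0.4765 0.0545 0.0646]
[-0.   0.2  4.4] [0.4765 0.0545 0.0646]
[0.3 0.5 4.9] [0.4765 0.0545 0.0647]
```

View pics/s10.png

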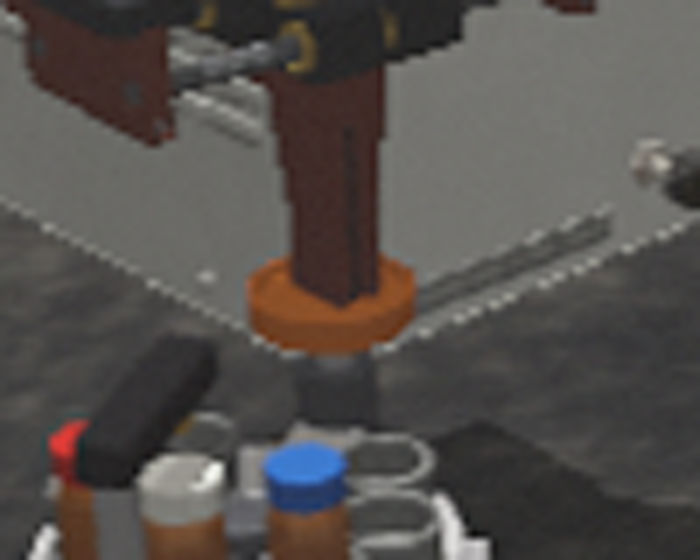

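```bash
python3 -m inch '[[-1,-0.003,0.0005,-0.0025,0,0,0],[-1,-0.003,0,-0.0026,0,0,0],[-1,-0.003,0,-0.0026,0,0,0],[-1,-0.0028,0,-0.0027,0,0,0],[-1,0,0,0,0,0,0]]'; python3 - <<'E'
from h import *
s=get_image("scene");cv2.imwrite("pics/s11.png",cv2.resize(s[180:280,220:340,::-1],None,fx=6,fy=6,interpolation=cv2.INTER_CUBIC))
E
```

```text
t: 8.4
eef_pos: [0.4889, 0.0656, 0.0641]
ee_rot: [0.002, 2.222, -2.221]
wrist_force: [1.0, -0.5, 4.5]
gripper_width: 0.005
```

View pics/s11.png

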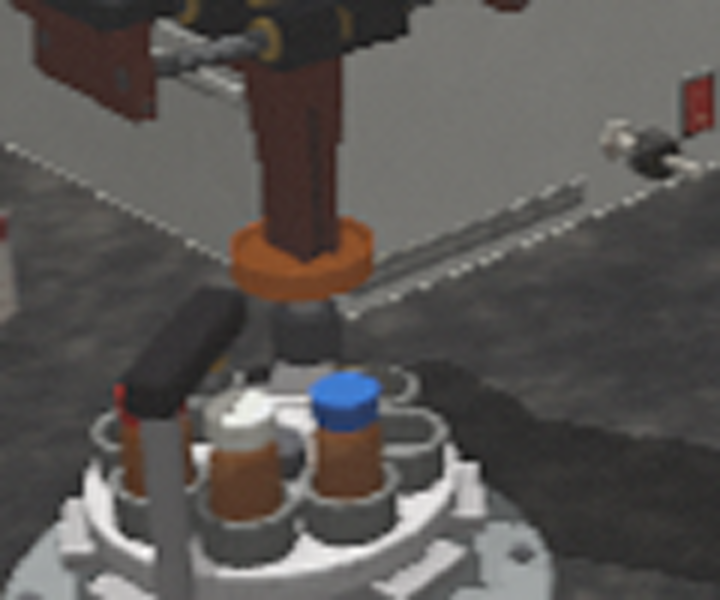

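The cap follows, now at (270,221), and the table is turning anticlockwise with the vials coming round.

```bash
python3 -m inch '[[-1,-0.0024,0,-0.003,0,0,0],[-1,-0.0024,0,-0.0031,0,0,0],[-1,-0.0024,0,-0.0031,0,0,0],[-1,-0.0023,0,-0.0032,0,0,0],[-1,0,0,0,0,0,0]]';  python3 -m inch '[[-1,-0.0018,0,-0.0035,0,0,0],[-1,-0.0017,0,-0.0035,0,0,0],[-1,-0.0017,0,-0.0035,0,0,0],[-1,-0.0016,0,-0.0036,0,0,0],[-1,0,0,0,0,0,0]]'; python3 - <<'E'
from h import *
s=get_image("scene");cv2.imwrite("pics/s12.png",cv2.resize(s[180:280,220:340,::-1],None,fx=6,fy=6,interpolation=cv2.INTER_CUBIC))
E
```

```text
t: 8.95
eef_pos: [0.4981, 0.0782, 0.0641]
ee_rot: [0.001, 2.222, -2.221]
wrist_force: [0.5, 0.0, 4.9]
gripper_width: 0.007
t: 9.45
eef_pos: [0.5048, 0.0923, 0.0641]
ee_rot: [0.001, 2.222, -2.221]
wrist_force: [0.6, 0.7, 4.6]
gripper_width: 0.007
```

View pics/s12.png

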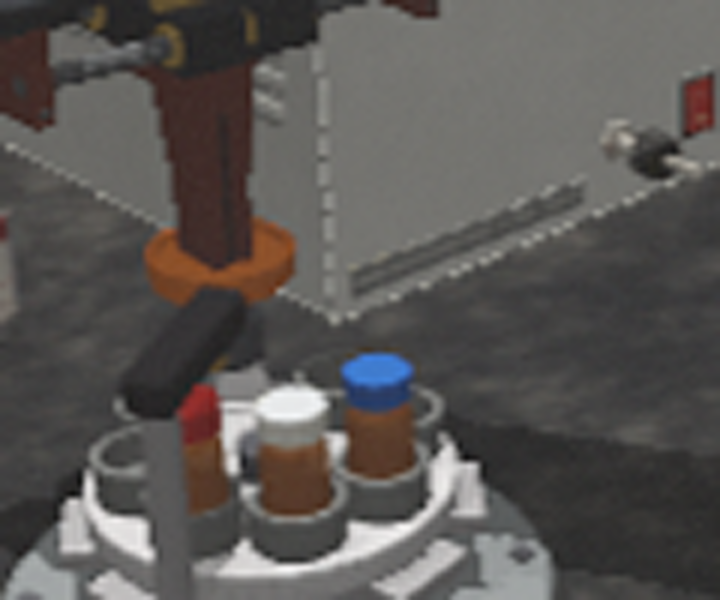

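```bash
python3 -m inch '[[-1,-0.0012,0,-0.0037,0,0,0],[-1,-0.0011,0,-0.0038,0,0,0],[-1,-0.0009,0,-0.0038,0,0,0],[-1,-0.0008,0,-0.0039,0,0,0],[-1,0,0,0,0,0,0]]'; python3 - <<'E'
from h import *
print(r.state()["wrist_force"].round(1))
s=get_image("scene");cv2.imwrite("pics/sraw13.png",s[:,:,::-1]);cv2.imwrite("pics/s13.png",cv2.resize(s[180:280,210:330,::-1],None,fx=6,fy=6,interpolation=cv2.INTER_CUBIC))
h=lambda f:cv2.imread(f)[:,:,::-1].copy()
# expected pixel of white cap if at blue's start angle, in terms of actual images
def blob(im,lo,hi,box,s0=80,v0=60):
    x0,x1,y0,y1=box;c=cv2.cvtColor(im,cv2.COLOR_RGB2HSV)[y0:y1,x0:x1]
    m=(c[...,0]>=lo)&(c[...,0]<=hi)&(c[...,1]>s0)&(c[...,2]>v0)
    ys,xs=np.nonzero(m);return m.sum(),xs.mean()+x0,ys.mean()+y0
a=h("pics/scene0.png")
print("blue0",blob(a,105,125,(225,320,225,285)),"blue now",blob(s,105,125,(225,320,225,285)))
t=get_image("top");cv2.imwrite("pics/t13.png",cv2.resize(t[120:270,150:330,::-1],None,fx=3.8,fy=3.8,interpolation=cv2.INTER_CUBIC))
C=np.array([.4296,.1198])
for d in (170.7,170.7+35,170.7+45,170.7+55):
    q=np.radians(d);print(d,proj("scene",[C[0]+.043*np.cos(q),C[1]+.043*np.sin(q),.099]))
E
```

```text
t: 10.0
eef_pos: [0.5087, 0.1076, 0.0641]
ee_rot: [0.001, 2.222, -2.221]
wrist_force: [1.0, 0.8, 4.3]
gripper_width: 0.005
[1.  0.8 4.3]
blue0 (np.int64(92), np.float64(273.5), np.float64(247.6195652173913)) blue now (np.int64(97), np.float64(284.22680412371136), np.float64(240.97938144329896))
170.7 [275.09241804 246.84139059]
205.7 [284.75368203 241.63635462]
215.7 [286.18981847 239.83656994]
225.7 [286.95966701 238.00491366]
```

View pics/s13.png

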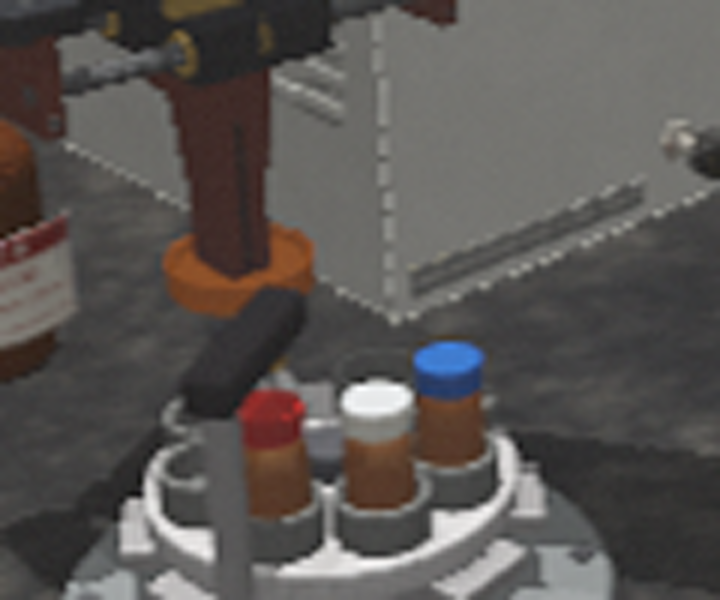

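View pics/t13.png

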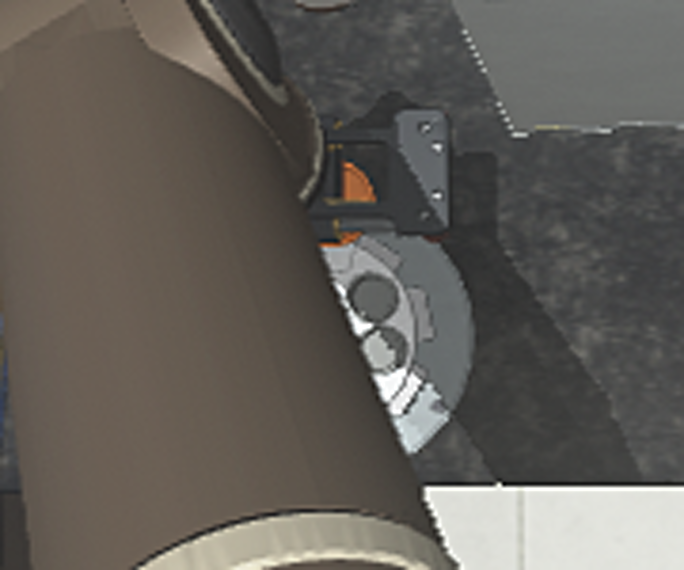

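Red is now at about (255,249) and white at about (273,246), roughly 1 px (2 mm) short of the probe and of blue's starting place. The table is about 42° round, so about 4 mm of plunger arc is left.

```bash
cat >> h.py <<'E'
def blob(im,lo,hi,box,s0=80,v0=60):
    x0,x1,y0,y1=box;c=cv2.cvtColor(im,cv2.COLOR_RGB2HSV)[y0:y1,x0:x1]
    m=(c[...,0]>=lo)&(c[...,0]<=hi)&(c[...,1]>s0)&(c[...,2]>v0)
    ys,xs=np.nonzero(m);return m.sum(),xs.mean()+x0,ys.mean()+y0
E
python3 -m inch '[[-1,-0.0003,0,-0.0015,0,0,0],[-1,-0.0002,0,-0.0015,0,0,0],[-1,-0.0002,0,-0.001,0,0,0],[-1,0,0,0,0,0,0]]'; python3 - <<'E'
from h import *
s=get_image("scene");cv2.imwrite("pics/sraw14.png",s[:,:,::-1]);cv2.imwrite("pics/s14.png",cv2.resize(s[180:280,210:330,::-1],None,fx=6,fy=6,interpolation=cv2.INTER_CUBIC))
a=cv2.imread("pics/scene0.png")[:,:,::-1].copy()
b0=np.array(blob(a,105,125,(225,320,225,285))[1:]);b=np.array(blob(s,105,125,(225,320,225,285))[1:])
print("blue shift",b-b0)
for C in ([.4296,.1198],[.430,.1215]):
  for t0 in(170.7,172):
    f=lambda d:proj("scene",[C[0]+.043*np.cos(np.radians(d)),C[1]+.043*np.sin(np.radians(d)),.099])
    g=np.arange(30,56,.25);e=[np.linalg.norm(f(t0+k)-f(t0)-(b-b0)) for k in g];print(g[np.argmin(e)],min(e))
E
```

```text
t: 10.5
eef_pos: [0.5091, 0.1106, 0.064]
ee_rot: [-0.001, -2.221, 2.221]
wrist_force: [0.3, -0.6, 4.7]
gripper_width: 0.005
blue shift [11.05670103 -6.85667862]
44.25 0.04553006559123067
44.75 0.36688699855038764
44.25 0.027269933189858073
44.5 0.33706082138896754
```

View pics/s14.png

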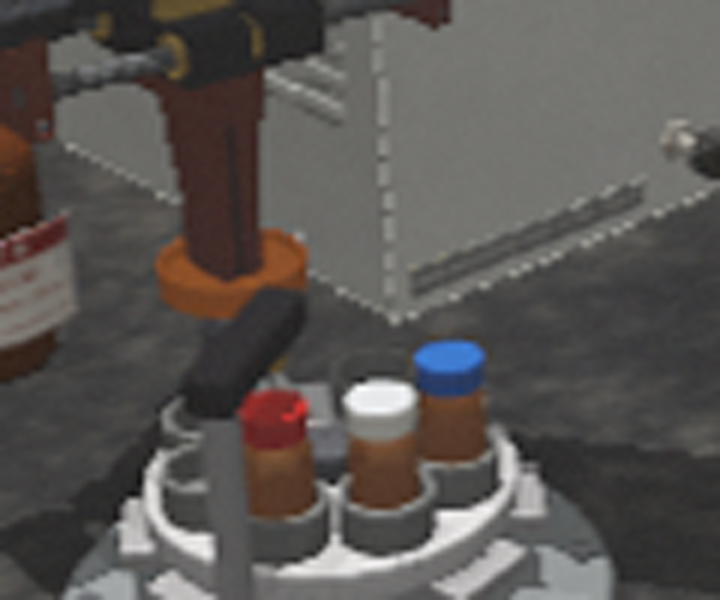

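White and red are now within about 0.5 px of the target (roughly 44°). I'll nudge 1 mm more and then raise straight up.

```bash
python3 -m inch '[[-1,-0.0002,0,-0.0012,0,0,0],[-1,0,0,0,0,0,0]]'; python3 - <<'E'
from h import *
s=get_image("scene")
a=cv2.imread("pics/scene0.png")[:,:,::-1].copy()
bx=(225,320,225,285)
print(np.array(blob(s,105,125,bx)[1:])-np.array(blob(a,105,125,bx)[1:]))
C=[.4296,.1198];f=lambda d:proj("scene",[C[0]+.043*np.cos(np.radians(d)),C[1]+.043*np.sin(np.radians(d)),.099])
for k in(43,45,47):print(k,f(170.7+k)-f(170.7))
E
```

```text
t: 10.75
eef_pos: [0.5093, 0.1119, 0.064]
ee_rot: [-0.001, -2.221, 2.221]
wrist_force: [-0.7, -0.4, 5.5]
gripper_width: 0.003
[11.12244898 -7.10936114]
43 [10.86294068 -6.64044904]
45 [11.09740043 -7.00482065]
47 [11.30513555 -7.37045988]
```

Now at about 45°, so I'll release straight up.

```bash
python3 -m inch '[[-1,0,-0.003,0,0,0,0],[-1,0,-0.004,0,0,0,0],[-1,0,-0.004,0,0,0,0],[-1,0,-0.004,0,0,0,0],[-1,0,0,0,0,0,0]]'; python3 -m inch '[[-1,0,-0.01,0,0,0,0],[-1,0,-0.03,0,0,0,0],[-1,0,-0.03,0,0,0,0],[-1,0,0,0,0,0,0]]'; python3 - <<'E'
from h import *
s=get_image("scene");cv2.imwrite("pics/s15.png",cv2.resize(s[160:280,200:340,::-1],None,fx=5,fy=5,interpolation=cv2.INTER_CUBIC))
a=cv2.imread("pics/scene0.png")[:,:,::-1].copy();bx=(225,320,225,285)
print(np.array(blob(s,105,125,bx)[1:])-np.array(blob(a,105,125,bx)[1:]))
m,st,c=orange("scene",s,(210,310,190,250));print(st,c)
m,st,c=orange("scene",a,(250,310,200,240));print(st,c)
for d in(-54.3,-9.3):
  for z in (.106,.100,.095): print(d,z,proj("scene",[.4296+.08*np.cos(np.radians(d)),.1198+.08*np.sin(np.radians(d)),z]).round(1))
E
```

```text
t: 11.3
eef_pos: [0.5093, 0.1117, 0.0793]
ee_rot: [-0.001, -2.221, 2.221]
wrist_force: [-0.3, -1.0, -0.5]
gripper_width: 0.005
t: 11.7
eef_pos: [0.5115, 0.1127, 0.1531]
ee_rot: [0.008, 2.22, -2.218]
wrist_force: [0.3, 0.5, 0.2]
gripper_width: 0.006
[11.04166667 -7.16123188]
[235 213  25  11 207] [247.05797101 218.18357488]
[265 211  24  12 225] [276.58666667 216.18222222]
-54.3 0.106 [277.6 217.5]
-54.3 0.1 [277.7 220. ]
-54.3 0.095 [277.8 222. ]
-9.3 0.106 [248.7 219.7]
-9.3 0.1 [248.9 222.2]
-9.3 0.095 [249.1 224.3]
```

View pics/s15.png

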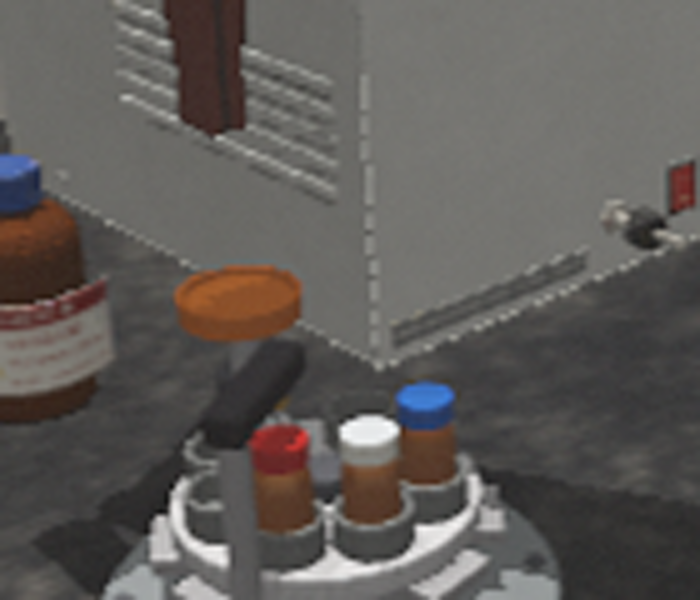

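```bash
python3 -m inch '[[-1,0,-0.03,0,0,0,0],[-1,0,0,0,0,0,0],[-1,0,0,0,0,0,0],[-1,0,0,0,0,0,0]]'; python3 - <<'E'
from rig import r
print(r.state()["joint_vel"].round(3)); r.sign_off()
E
```

```text
t: 12.15
eef_pos: [0.5086, 0.1114, 0.1778]
ee_rot: [0.001, -2.219, 2.22]
wrist_force: [0.4, -0.6, -0.2]
gripper_width: 0.008
[-0.001  0.004  0.001  0.001 -0.001  0.002 -0.001]
the job is handed in; nothing more can be done
```

The red-capped vial should now be under the probe with the turntable locked. I pressed the plunger about 11 mm with the shut fingertips and pushed it one notch anticlockwise. Then I released it straight up and handed in at 12.2 s.

- **Turn:** in the last picture the blue vial's shift matched a 45° turn to within about 0.2 px. The red cap was at the tip of the probe arm in that view.
- **Lock:** the cap was back at its full height, with the same 1.3–1.5 px offset from the model as at the start.
- **Vials and hand:** all three vials stood upright. The hand was clear, with no force on the wrist beyond noise.
- **Not confirmed from above:** I didn't take a last top view, and I didn't separately measure where the bench items ended up. The arm's path kept clear of them.

**One disagreement:** the TCP height read about 30 mm lower than the camera showed. Contact came at a reading of about 0.0755 m, where 0.108 m was expected. I went by the pictures and the wrist force instead.

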